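Check the powder coat with a coating-thickness gauge

TASK

Take the coating-thickness gauge out of its cradle and zero it by pressing its sprung foot down on the bare-steel zero plate; then, in the order of the inspection sheet, take a reading inside each yellow ring on the grey console housing: the flat top, then the sloping front, then the foot flange. For every reading press gently and square to the surface until the foot is about half in, keep it there for about half a second and lift off. Finally put the gauge back upright, fully down in its cradle, and let go.

Things in the scene. Friction and masses are not known exactly. Their poses are not given: they have to be found in the camera images.
- gauge: black coating-thickness gauge with orange sides, 0.16 kg, 140 mm tall, upright in the cradle. Body 28 (x) x 42 (y) mm from z = 32 to 140 mm above its origin: grip it across the 42 mm about 20 mm below its top end. Below it a grey round nose (23 to 17 mm wide) down to z = 10 mm, then the foot. Screen on the -x face. Origin: centre of the released foot's face; z from foot to top
- foot_face (a point): centre of the flat face of the gauge's foot, a steel pin of 12 mm diameter that stands 10 mm out of the nose and is pushed in by pressing; z points up into the gauge
- foot (a joint): how far the sprung foot is pushed in, m: 0 released, 0.008 fully in; 1.8 N to start it, 5.4 N fully in. A reading needs more than 0.0025
- cradle: grey and black cradle, fixed to the bench, 86 x 86 mm foot and a pocket 33 (x) x 47 (y) mm inside with flared mouth, whose walls reach 84 mm above the bench (its front, -x wall 72 mm). Origin: centre of the underside; z up. The gauge fits either way round, its 42 mm along the cradle's y
- cradle_seat (a point): where the gauge's origin lies when the gauge is seated: 16 mm above the bench on the axis of the pocket (the body's lower end then rests 48 mm above the bench, 30 mm below the walls' top)
- zero_plate: bare bright steel plate 56 x 56 x 8 mm lying loose on the bench. Origin: centre of the underside; z up
- zero_top (a point): centre of the zero plate's upper face
- housing: grey powder-coated sheet-steel console housing, 150 (x) x 180 (y) x 70 mm, fixed. Front edge (x = -75 mm) 30 mm high; from there a sloping front rises at 26.6 degrees to x = 5, z = 70 mm; then a flat top back to x = 75 mm. A foot flange 3 mm thick reaches 48 mm out along each side. Origin: centre of the underside; front (-x) faces the robot, z up
- mark_top: yellow stick-on ring, 26 mm outside and 17 mm inside diameter, on the housing's flat top. Origin: its centre on the surface; z is the surface's outward normal
- mark_slope: the same ring on the sloping front. Origin: its centre on the surface; z is the surface's outward normal, 26.6 degrees from vertical, leaning to the housing's front
- mark_foot: the same ring on the right-hand (-y) foot flange, 30 mm from the side wall. Origin: its centre on the surface; z up
There are look-alikes about, which are no part of the job. Leave any blue look-alike of the gauge alone. Several things have the shape of the cradle; the one meant has the colours described above.

How it is judged:
By the outcome, as a careful person would: the job done as asked, in the order asked, and still so for the second after the job is handed in, with the robot touching nothing.
It also fails if it takes over 67 s, if anything falls off the work surface, if the arm or the gripper's body presses on something with over 40 N, if the wrist force passes 120 N, or if a joint passes its speed limit or range.

ROBOT

A 6-joint arm with a two-finger parallel gripper is mounted at the origin on a cart in front of the work surface, level with it; the furniture and walls round the work are solid. World frame = base frame: x ahead of the robot, y to its left, z up, the work surface at z = 0. Lengths are in m, angles in degrees, forces in N, time in s.
With the tool pointing down it reaches from about 0.275 to 0.775 m from the base axis. Payload 14.6 kg.
Tool frame: the origin (TCP) lies midway between the tips of the shut fingers; the grasp point (between the pads) lies 19 mm behind it; z points along the fingers, y is the line along which they close (so a half turn about z gives the same grasp; the last joint's range is limited). The gripper opens to 85 mm and grips with 20 to 120 N. Pads are 22 mm wide; open, the fingers measure 114 mm over their backs; the gripper's body (76 mm by 85 mm) begins 54 mm behind the grasp point. The pads swing forward as they close: fully open they stand 13 mm farther back than shut.
Start: joints at [63.352, 15.075, -2.767, 72.158, 0, 81.102], TCP at [0.16, 0.5, 0.231] pointing down, gripper open.
Joint ranges: [-151.79, 151.79], [-50.71, 97.33], [-67.44, 78.34], [-121.81, 120.89], [-77.56, 73.72], [-180, 180]. Speed limits (degrees/s): [108.29, 108.29, 147.25, 159.86, 180, 180].

INTERFACE

Orientations are given as a 3x3 rotation matrix whose columns are the frame's x, y, z axes.
In Python, from plant import get_obs, grab_frame, camera_params, finish_job gives the robot as it stands.
- The arm moves only by the shell command python3 -m crank 'ROWS' [FORCE]. ROWS is JSON, one flat list of numbers, 5 for each row, row after row: the shift along the tool's x, y, z in units of 50 mm (1.0 is 50 mm), then the turn about the tool's z in units of 5 degrees (1.0 is 5 degrees), then the opening, from 0 (shut) to 1 (fully open). A call has 1 to 12 rows; each row shifts and turns the commanded pose from where the row before left it, along the tool's axes as they then stand; what a row does not reach is not made up. A row lasts 1/8 s, in which the tool goes at most 62.5 mm and 10.7 degrees, less where a joint would pass 70% of its speed; a pose out of reach is approached as far as the arm can. A call is refused whole if a number of a shift passes 1 or a number of a turn 1, either way. A call with a gripper value outside its range is refused whole. The fingers move at their own pace and stop on an object; FORCE is the grip in N (left out, the last holds). Time passes only in rows, so rows that do not move let the fingers close. It gives the time, the measured TCP pose, the force, the opening and the grip force at its end, in the units of the state.
- get_obs(): the state, without advancing time (a new reading comes with each control period).
- grab_frame(name): name is "scene" or "top" or "wrist"; returns (picture, depth): 400x640x3 uint8, blue, green, red; 400x640 float32, m along the optical axis (not along the pixel's ray), 0 where there is no reading.
- camera_params(name): a dict with "intrinsics" (3x3 intrinsics, pixels), "origin" and "orientation" of the camera in the world. Camera axes: x right, y down, z forward; pixel columns grow to the right and rows downward; lengths in m; the calibration is good to about 2 mm. A picture is of the moment at which its call begins: read the wrist's pose just before it. camera_params takes no time and is no camera call; for the wrist camera it gives the pose at the moment of the call.
- finish_job(): hands the job in; it is judged then, once.
The state is a dict: "t": time; "joint_pos": joint angles; "joint_vel": joint speeds; "effort": joint torques, N m; "ee_pos": TCP position; "tcp_rot": TCP orientation; "ft_force": force on the tool from outside, world axes, zero at the start; "ft_torque": the same for the moment, N m; "width": opening from 0.0 (shut) to 1.0 (fully open); "gripper_force": force on a finger pad.
Only numpy, scipy, OpenCV 4.12 (cv2) and the standard library are available. Lean on these libraries where they do the work, as an engineer would, in place of code of your own. Each camera call takes 0.05 s, during which the arm holds its last target. There are 200 camera calls.

## Working session

There is one attempt and no reset: what is moved stays moved. The work goes in short steps, Python scripts to look and compute and a shell command to move; the robot and the scene stay as the last step left them, time stands still between calls to the robot, and variables do not carry over. Pictures are saved under pics/ and viewed, at most 10 in all, crops included, and the job is handed in when it is done.

```bash
mkdir -p pics; ls
cat > h.py <<'E'
import numpy as np, cv2
from plant import *
def snap(n):
    P=camera_params(n); im,d=grab_frame(n)
    cv2.imwrite(f'pics/_{n}.png',im) ; np.savez(f'{n}.npz',im=im,d=d,K=P['intrinsics'],o=P['origin'],R=P['orientation'])
    return im
def world(n,u,v,z=None,r=1):
    f=np.load(n+'.npz'); K,o,R=f['K'],f['o'],f['R']
    ray=R@np.linalg.inv(K)@np.array([u,v,1.])
    if z is not None: return o+ray*(z-o[2])/ray[2]
    w=f['d'][int(v)-r:int(v)+r+1,int(u)-r:int(u)+r+1]; w=w[w>0]
    return o+ray*np.median(w) if w.size else None
E
python3 - <<'E'
from h import *
for n in('scene','top'):
    cv2.imwrite(f'pics/{n}1.png',snap(n)); p=camera_params(n); print(n,p)
o=get_obs(); print(o)
E
```

```text
pics
scene {'intrinsics': array([[365.24291865,   0.        , 321.39918948],
       [  0.        , 365.24291865, 196.78891667],
       [  0.        ,   0.        ,   1.        ]]), 'origin': array([ 0.15960721, -0.43576931,  0.80605723]), 'orientation': array([[ 0.82180735, -0.43643896,  0.36627001],
       [-0.56974378, -0.62387037,  0.53495587],
       [-0.00497058, -0.64831072, -0.76135964]])}
top {'intrinsics': array([[460.57320459,   0.        , 318.03123123],
       [  0.        , 460.57320459, 198.70138354],
       [  0.        ,   0.        ,   1.        ]]), 'origin': array([0.38286625, 0.12038351, 1.35754602]), 'orientation': array([[-3.73028823e-03, -9.94325129e-01,  1.06318495e-01],
       [-9.99624238e-01,  8.20514479e-04, -2.73990745e-02],
       [ 2.71563525e-02, -1.06380751e-01, -9.93954561e-01]])}
{'t': 0.1, 'joint_pos': array([ 6.33513552e+01,  1.50966072e+01, -2.79779049e+00,  7.21565856e+01,
        1.58026151e-03,  8.11011272e+01]), 'joint_vel': array([ 0.03362033, -0.13002017,  0.12728706,  0.00549801, -0.10370988,
       -0.0555071 ]), 'effort': array([ 2.44069277e-03, -6.38574457e+01,  3.85066724e+01,  9.98757459e-03,
       -1.50897436e-04, -1.54873533e-05]), 'ee_pos': array([0.15996   , 0.4998147 , 0.23088349]), 'tcp_rot': array([[-9.52396974e-01,  3.04860336e-01, -4.23753698e-04],
       [ 3.04860586e-01,  9.52396666e-01, -7.82932039e-04],
       [ 1.64896685e-04, -8.74847906e-04, -9.99999604e-01]]), 'ft_force': array([-0.25252774, -0.09194769, -0.00807499]), 'ft_torque': array([ 0.04388358,  0.00595929, -0.02525307]), 'gripper_force': 0.0, 'width': 0.996175464044453}
```

View pics/scene1.png

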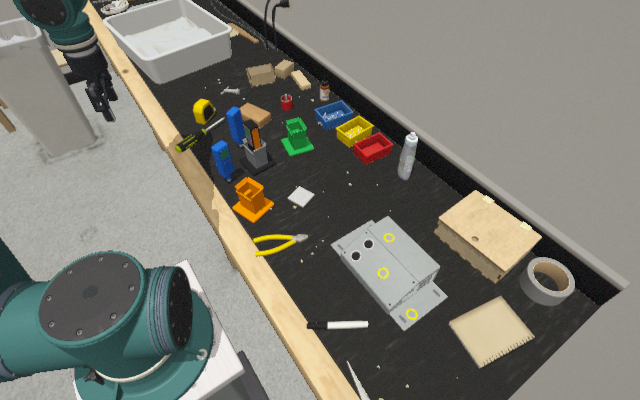

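View pics/top1.png

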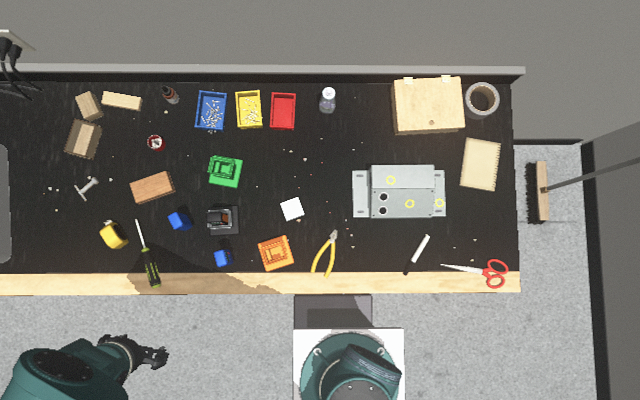

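Cradle-shaped things in the top picture: green (224,171), orange (275,253) and grey/black (222,219), which holds a black gauge with orange sides. The last fits the description. The blue look-alikes are at (179,221) and (222,258). The zero plate is at (291,209) and the housing at (400,190), with rings at (391,180), (409,203) and (440,202). I'll confirm with an enlarged composite crop.

Run:
```python
from h import *
t=np.load('top.npz')['im'];s=np.load('scene.npz')['im']
r=lambda a,f:cv2.resize(a,None,fx=f,fy=f,interpolation=cv2.INTER_CUBIC)
A=r(t[195:245,195:315],3.333);A=A[:166,:400]   # top: cradle+plate, 3.333x
B=r(t[155:225,345:455],3.6363)[:254,:400]
C=r(s[95:200,195:295],4)[:420,:400]
out=np.zeros((424,800,3),np.uint8); out[:A.shape[0],:400]=A; out[168:168+B.shape[0],:B.shape[1]]=B; out[:420,400:]=C
cv2.imwrite('pics/comp.png',out)
# rings by colour
for n in('top','scene'):
    im=np.load(n+'.npz')['im'];hsv=cv2.cvtColor(im,cv2.COLOR_BGR2HSV)
    m=cv2.inRange(hsv,(24,110,110),(36,255,255))
    k,l,st,c=cv2.connectedComponentsWithStats(cv2.dilate(m,np.ones((3,3))))
    for i in range(1,k):
        if 20<st[i,4]<400:
            u,v=st[i,0]+st[i,2]/2-.5,st[i,1]+st[i,3]/2-.5
            print(n,st[i],c[i].round(1),world(n,*c[i].round().astype(int)))
    for nm,uv in dict(plate=(291,209) if n=='top' else (301,197)).items(): print(nm,world(n,*uv))
```

```text
top [386 175  10  10  62] [391.  179.4] [ 0.57685    -0.12272329  0.06864134]
top [405 198  10  11  83] [409.4 203. ] [ 0.50990654 -0.17620978  0.05209374]
top [434 198  10  10  71] [439.1 202.5] [ 0.51753936 -0.27717842  0.00339705]
top [100 225  21  24 318] [109.6 236.7] [0.41506758 0.6598208  0.06666291]
top [310 240  26  39 390] [324.5 258.3] [ 3.53551257e-01  6.61336608e-02 -1.81672069e-04]
top [140 247  10   6  51] [144.5 249.5] [0.38173618 0.58030908 0.02421501]
top [144 262  16  19 187] [151.8 271. ] [0.31982223 0.55405375 0.02893871]
top [151 283  11   6  52] [155.9 285.5] [0.27765565 0.54263134 0.02522044]
plate [0.49689336 0.1627023  0.00777733]
scene [192  97  22  28 372] [200.6 109.7] [0.40541045 0.63969244 0.05821973]
scene [201 128   6   7  35] [203.7 130.7] [0.37968783 0.57550176 0.02307906]
scene [180 133  18  17 141] [188.1 140.8] [0.31587637 0.55086177 0.02870098]
scene [174 144   9  10  68] [177.7 148.8] [0.27666601 0.54079424 0.02205909]
scene [383 232  12  11 104] [388.5 237.3] [ 0.57219419 -0.1163468   0.07123929]
scene [377 267  13  13 128] [382.8 272.8] [ 0.50803015 -0.17585534  0.05038981]
scene [405 308  14  13 133] [411.5 313.8] [ 0.51302737 -0.27469615  0.00421597]
plate [0.49444111 0.15668322 0.00959866]
```

View pics/comp.png

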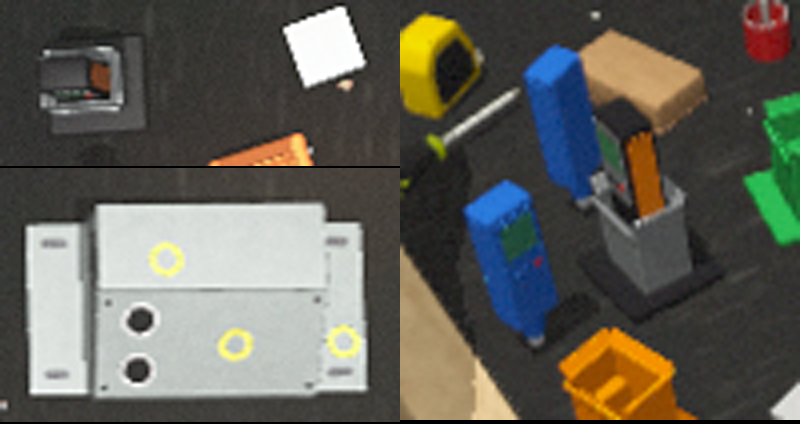

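The crop shows the grey/black cradle at top (222,219), holding the black gauge with orange sides and with its screen toward the robot. The blue ones beside it are the look-alikes. Next I measure the gauge, cradle and housing yaw and get the wrist-camera geometry.

Run:
```python
from h import *
f=np.load('top.npz');K,o,R,d=f['K'],f['o'],f['R'],f['d']
v,u=np.mgrid[:400,:640]
P=(np.stack([u,v,np.ones_like(u)],-1)@np.linalg.inv(K).T*d[...,None])@R.T+o
def rect(n,u0,u1,v0,v1,z0,z1):
    q=P[v0:v1,u0:u1].reshape(-1,3);q=q[(q[:,2]>z0)&(q[:,2]<z1)]
    r=cv2.minAreaRect(q[:,:2].astype(np.float32)*1000);print(n,len(q),np.round(r[0],1),np.round(r[1],1),round(r[2],2),'z',np.median(q[:,2]).round(4))
rect('gaugetop',200,240,200,240,.13,.18)
rect('cradle walls',200,245,200,240,.06,.095)
rect('cradle base',195,250,200,245,.003,.02)
rect('housing top',365,440,160,220,.066,.08)
rect('housing all',360,440,160,220,.02,.08)
rect('blue1',165,195,208,235,.1,.2);rect('blue2',210,235,245,268,.1,.2)
rect('plate',278,306,195,223,.004,.02)
P=camera_params('wrist');ob=get_obs();T=ob['tcp_rot']
print('cam in tool',T.T@(P['origin']-ob['ee_pos'])*1000,'\n',(T.T@P['orientation']).round(3),P['intrinsics'])
```

```text
gaugetop 197 [464.  357.4] [28.7 43.1] 4.21 z 0.1549
cradle walls 209 [465.  357.3] [51.7 64.9] 5.05 z 0.0793
cradle base 637 [459.7 364.5] [159.6 128.9] 89.93 z 0.008
housing top 1685 [ 571.6 -157.5] [ 97.6 179.7] 0.2 z 0.0706
housing all 3396 [ 545.7 -157.8] [150.2 180.3] 0.25 z 0.0658
blue1 228 [456.8 461.9] [42.9 29.1] 30.53 z 0.138
blue2 218 [358.7 342. ] [43.4 30.2] 15.16 z 0.1384
plate 368 [498.3 161.6] [79.8 76.7] 3.32 z 0.008
cam in tool [  70.80207446    0.59330902 -141.53108068] 
 [[ 0.001 -0.96  -0.28 ]
 [ 1.     0.001  0.001]
 [-0.001 -0.28   0.96 ]] [[277.86042679   0.         319.51033645]
 [  0.         277.86042679 197.87198736]
 [  0.           0.           1.        ]]
```

```bash
python3 -m crank '[-0.95,-0.122,0,0,0.9, -0.95,-0.122,0,0,0.9, -0.95,-0.122,0,0,0.9, -0.95,-0.122,0,0,0.9, -0.95,-0.122,0,0,0.9, -0.95,-0.122,0,0,0.9, -0.95,-0.122,0,0,0.9, 0,0,0,-0.9,0.9, 0,0,0,-0.9,0.9, 0,0,0,-0.9,0.9, 0,0,0,-0.9,0.9, 0,0,0,-0.9,0.9]' 40
python3 - <<'E'
from h import *
cv2.imwrite('pics/w1.png',snap('wrist'))
f=np.load('wrist.npz');K,o,R,d=f['K'],f['o'],f['R'],f['d']
v,u=np.mgrid[:400,:640]
P=(np.stack([u,v,np.ones_like(u)],-1)@np.linalg.inv(K).T*d[...,None])@R.T+o
q=P[d>0]
for a,b in((.15,.162),):
    w=q[(q[:,2]>a)&(q[:,2]<b)&(np.abs(q[:,0]-.464)<.04)&(np.abs(q[:,1]-.357)<.04)]
    r=cv2.minAreaRect(w[:,:2].astype(np.float32)*1000);print(len(w),r,np.median(w[:,2]))
ob=get_obs();print(ob['t'],ob['ee_pos'],ob['tcp_rot'][:,1])
E
```

```text
t: 1.6
ee_pos: [0.4636, 0.3579, 0.2309]
tcp_rot: [[-0.996, -0.085, -0.001], [-0.085, 0.996, -0.0], [0.001, -0.0, -1.0]]
ft_force: [0.0, 0.4, 1.1]
width: 0.903
gripper_force: 0.0
1524 ((462.7044982910156, 362.0583801269531), (27.78138542175293, 41.870391845703125), 2.8202106952667236) 0.1544688780592781
1.65 [0.46358942 0.35787176 0.23093934] [-8.91027641e-02  9.96022391e-01 -3.08057598e-04]
```

View pics/w1.png

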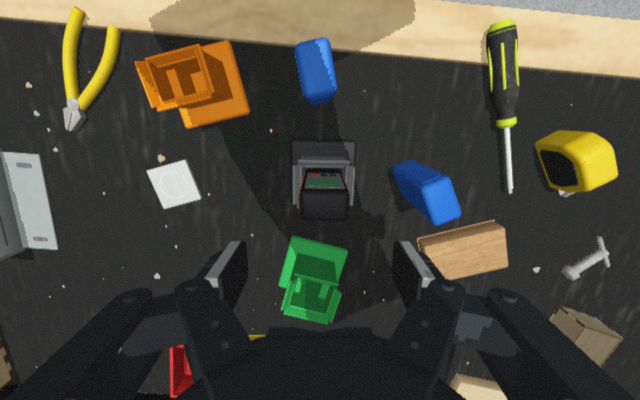

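The gauge top is centred near (324,205), about 4 mm left of the TCP. I'll correct for that, descend and grip.

```bash
python3 -m crank '[0.02,0.07,0,0.4,0.9, 0,0,0.8,0,0.9, 0,0,0.8,0,0.9, 0,0,0.6,0,0.8, 0,0,0.18,0,0.7, 0,0,0,0,0.3, 0,0,0,0,0.3, 0,0,0,0,0.3, 0,0,0,0,0.3]' 60
```

```text
t: 2.78
ee_pos: [0.4626, 0.3615, 0.1128]
tcp_rot: [[-0.999, -0.048, 0.001], [-0.048, 0.999, 0.0], [-0.001, 0.0, -1.0]]
ft_force: [-0.0, 0.4, 4.3]
width: 0.484
gripper_force: 60.6
```

```bash
python3 -m crank '[0,0,-0.5,0,0.3, 0,0,-0.75,0,0.3, 0,0,-0.75,0,0.3, 0,0,0,0,0.3]'
python3 - <<'E'
from h import *
f=np.load('wrist.npz');K,o,R=f['K'],f['o'],f['R']
def rect(n,u0,v0,u1,v1,z,lo,hi):
    im=np.load(n+'.npz')['im'];m=cv2.inRange(im[v0:v1,u0:u1],lo,hi)
    c=max(cv2.findContours(m,cv2.RETR_EXTERNAL,2)[0],key=cv2.contourArea).reshape(-1,2)+[u0,v0]
    w=np.array([world(n,*p,z=z)[:2] for p in c],np.float32)*1000
    print(n,cv2.minAreaRect(w))
rect('wrist',135,145,215,220,.008,(110,)*3,(255,)*3)
rect('top',275,192,310,225,.008,(150,)*3,(255,)*3)
rect('scene',283,182,318,212,.008,(110,)*3,(255,)*3)
E
```

```text
t: 3.28
ee_pos: [0.4635, 0.362, 0.215]
tcp_rot: [[-0.999, -0.048, 0.004], [-0.048, 0.999, 0.002], [-0.004, 0.002, -1.0]]
ft_force: [0.7, 0.5, -0.6]
width: 0.49
gripper_force: 60.7
wrist ((497.3673095703125, 164.42117309570312), (56.613792419433594, 57.08999252319336), 20.318273544311523)
top ((498.53924560546875, 160.01303100585938), (56.999202728271484, 57.01180648803711), 20.466251373291016)
scene ((496.975830078125, 161.32635498046875), (59.15736389160156, 56.506797790527344), 19.54219627380371)
```

```bash
python3 -m crank '[-0.12,-1,0,0,0.3, -0.12,-1,0,0,0.3, -0.12,-1,0,0,0.3, -0.13,-1,0,0,0.3, 0,0,0.9,0,0.3, 0,0,0.8,0,0.3, 0,0,0.3,0,0.3, 0,0,0,0,0.3, 0,0,0,0,0.3]'
python3 - <<'E'
from h import *
cv2.imwrite('pics/w2.png',snap('wrist'));print(get_obs()['ee_pos'],get_obs()['ft_force'])
E
```

```text
t: 4.4
ee_pos: [0.4967, 0.1628, 0.1127]
tcp_rot: [[-0.999, -0.048, 0.0], [-0.048, 0.999, 0.0], [-0.0, 0.0, -1.0]]
ft_force: [0.2, -0.3, -1.6]
width: 0.488
gripper_force: 61.1
[0.49687062 0.16289729 0.11294431] [ 0.47728033 -0.09561296 -1.06932535]
```

View pics/w2.png

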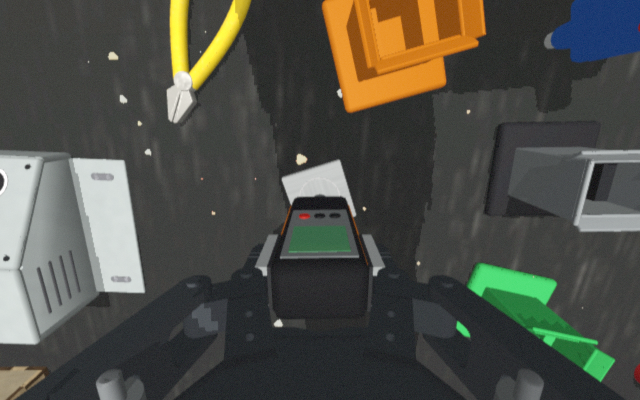

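The gauge foot stands over the plate at about (320,190). Now press.

```bash
python3 -m crank '[0,0,0.14,0,0.3, 0,0,0.06,0,0.3, 0,0,0.04,0,0.3, 0,0,0,0,0.3, 0,0,0,0,0.3]'
```

```text
t: 5.08
ee_pos: [0.4968, 0.1629, 0.1005]
tcp_rot: [[-0.999, -0.048, 0.001], [-0.048, 0.999, 0.0], [-0.001, 0.0, -1.0]]
ft_force: [1.5, 0.4, 2.9]
width: 0.482
gripper_force: 61.5
```

```bash
python3 -m crank '[0,0,0,0,0.3, 0,0,0,0,0.3, 0,0,-0.1,0,0.3, 0,0,-0.4,0,0.3, 0,0,-0.8,0,0.3, 0,0,-0.8,0,0.3, -0.2,-0.95,-0.8,0,0.3, -0.2,-0.95,-0.1,0,0.3, -0.2,-1,0,0,0.3, -0.28,-1,0,0,0.3, 0,0,0,0.5,0.3, 0,0,0,0,0.3]'
python3 - <<'E'
from h import *
cv2.imwrite('pics/w3.png',snap('wrist'));o=get_obs();print(o['ee_pos'],o['ft_force'],o['tcp_rot'].round(4).tolist())
f=np.load('wrist.npz');K,oo,R,d=f['K'],f['o'],f['R'],f['d']
im=f['im'];hsv=cv2.cvtColor(im,cv2.COLOR_BGR2HSV)
m=cv2.inRange(hsv,(24,90,100),(36,255,255))
k,l,st,c=cv2.connectedComponentsWithStats(cv2.dilate(m,np.ones((3,3))))
for i in range(1,k):
    if 60<st[i,4]<2000:
        q=[world('wrist',*p) for p in np.argwhere((l==i)&(m>0))[:,::-1]]
        q=np.array([a for a in q if a is not None]); e=cv2.fitEllipse(np.argwhere(l==i)[:,::-1].astype(np.float32))
        mm=(q.max(0)+q.min(0))/2
        print(st[i],c[i].round(1),'mean',(q.mean(0)*1000).round(1),'mid',(mm*1000).round(1),(np.ptp(q,0)*1000).round(1))
v,u=np.mgrid[:400,:640]
P=(np.stack([u,v,np.ones_like(u)],-1)@np.linalg.inv(K).T*d[...,None])@R.T+oo
q=P[(d>0)&(P[...,2]>.066)&(P[...,2]<.075)&(P[...,0]>.45)&(P[...,0]<.65)&(P[...,1]<-.04)&(P[...,1]>-.3)]
print(len(q),cv2.minAreaRect((q[:,:2]*1000).astype(np.float32)),np.median(q[:,2]),q.min(0),q.max(0))
E
```

```text
t: 6.58
ee_pos: [0.5491, -0.0299, 0.2497]
tcp_rot: [[-1.0, -0.004, -0.002], [-0.004, 1.0, 0.0], [0.002, 0.0, -1.0]]
ft_force: [-0.2, -0.1, -1.2]
width: 0.489
gripper_force: 61.6
[ 0.54919928 -0.02945609  0.24985323] [-0.29457981 -0.30417155 -1.97384207] [[-1.0, -0.0051, -0.0011], [-0.0051, 1.0, 0.0002], [0.0011, 0.0002, -1.0]]
[ 373    0   58   61 1515] [395.8  26.9] mean [373.   62.7   9.5] mid [375.7  70.6   5.1] [64.3 65.3 13.6]
[189 132  23  22 335] [200.  142.5] mean [ 508.8 -174.    49.5] mid [ 508.8 -174.    49.1] [21.9 24.7 11.8]
[132 134  14  21 168] [137.7 143.1] mean [ 513.8 -280.4    2.1] mid [ 515.4 -278.1    2.1] [24.4 17.8  1.7]
[235 188  24  22 330] [246.6 198.5] mean [ 573.5 -117.    69.3] mid [ 573.6 -117.2   69.2] [24.2 25.2  1.8]
8404 ((578.427734375, -153.58441162109375), (77.76392364501953, 180.14508056640625), 0.5567611455917358) 0.06869564878044873 [ 0.53892244 -0.24337595  0.0660024 ] [ 0.61813133 -0.06359877  0.07121645]
```

View pics/w3.png

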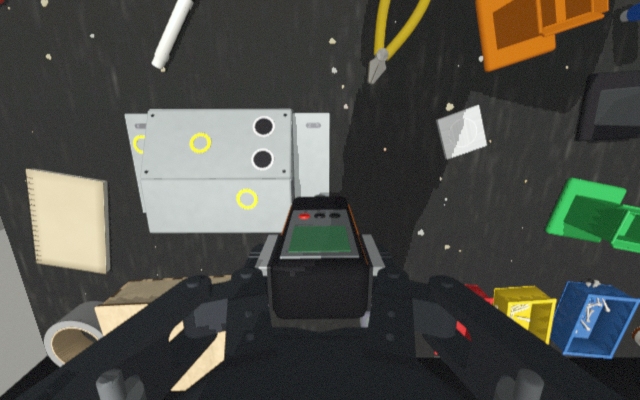

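```bash
python3 -m crank '[-0.24,-0.88,0,0,0.3, -0.24,-0.87,0,0,0.3, 0,0,0.7,0,0.3, 0,0,0.6,0,0.3, 0,0,0.25,0,0.3, 0,0,0,0,0.3, 0,0,0.1,0,0.3, 0,0,0.05,0,0.3, 0,0,0.03,0,0.3, 0,0,0,0,0.3, 0,0,0,0,0.3]'
```

```text
t: 8.0
ee_pos: [0.5744, -0.117, 0.1638]
tcp_rot: [[-1.0, -0.004, 0.001], [-0.004, 1.0, -0.0], [-0.001, -0.0, -1.0]]
ft_force: [1.3, 1.0, 1.6]
width: 0.485
gripper_force: 62.0
```

```bash
python3 -m crank '[0,0,0.025,0,0.3, 0,0,0,0,0.3, 0,0,0,0,0.3, 0,0,0,0,0.3]'
python3 - <<'E'
from h import *
im=snap('wrist');cv2.imwrite('pics/w4.png',cv2.resize(im[120:340,220:420],None,fx=2.7,fy=2.7))
f=np.load('wrist.npz');K,oo,R=f['K'],f['o'],f['R']
ob=get_obs();print(ob['ft_force'],ob['ee_pos'])
E
```

```text
t: 8.5
ee_pos: [0.5742, -0.117, 0.1624]
tcp_rot: [[-1.0, -0.004, 0.0], [-0.004, 1.0, -0.0], [-0.0, -0.0, -1.0]]
ft_force: [3.1, 1.0, 2.6]
width: 0.483
gripper_force: 62.0
[2.93472466 0.65463003 2.57681589] [ 0.57420668 -0.11704009  0.16234343]
```

View pics/w4.png

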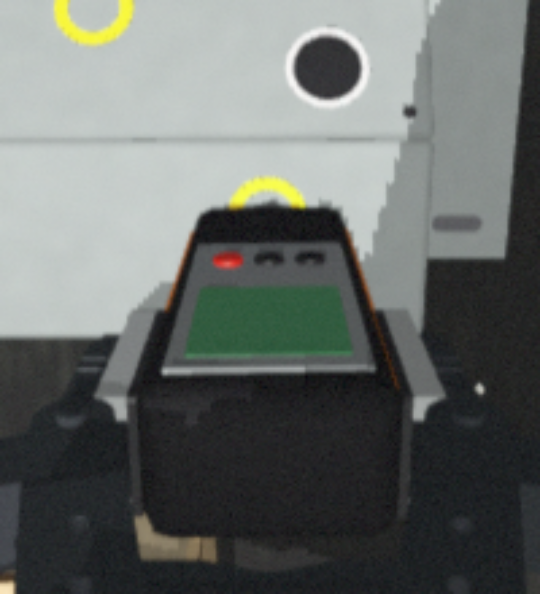

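The ring shows symmetrically round the foot, at crop (267,200). Foot about 4.5 mm in, so that reading is taken. The moves can't tilt the tool, so for the slope I'll pivot the gauge in the pads against the housing's rear edge. First lift off, then check the free space behind.

```bash
python3 -m crank '[0,0,0,0,0.3, 0,0,-0.1,0,0.3, 0,0,-0.4,0,0.3, 0,0,-0.6,0,0.3]'
python3 - <<'E'
from h import *
for n in('top',):
    f=np.load(n+'.npz');K,oo,R,d=f['K'],f['o'],f['R'],f['d']
    v,u=np.mgrid[:400,:640]
    P=(np.stack([u,v,np.ones_like(u)],-1)@np.linalg.inv(K).T*d[...,None])@R.T+oo
    q=P[(d>0)&(P[...,2]>.012)&(P[...,0]>.63)&(P[...,0]<.78)&(P[...,1]<0.02)&(P[...,1]>-.2)]
    for y0 in np.arange(-.2,.02,.02):
        w=q[(q[:,1]>=y0)&(q[:,1]<y0+.02)]; print(round(y0,2),len(w),w.min(0).round(3) if len(w) else '',w[:,2].max().round(3) if len(w) else '')
E
```

```text
t: 9.05
ee_pos: [0.573, -0.1168, 0.2171]
tcp_rot: [[-1.0, -0.004, -0.003], [-0.004, 1.0, 0.001], [0.003, 0.001, -1.0]]
ft_force: [0.2, -0.3, -1.3]
width: 0.484
gripper_force: 61.8
-0.2 165 [ 0.718 -0.2    0.012] 0.078
-0.18 170 [ 0.717 -0.18   0.014] 0.078
-0.16 199 [ 0.718 -0.16   0.013] 0.081
-0.14 0  
-0.12 0  
-0.1 0  
-0.08 0  
-0.06 0  
-0.04 0  
-0.02 0  
-0.0 0
```

```bash
cat > ang.py <<'E'
from h import *
ob=get_obs();snap('wrist');f=np.load('wrist.npz');K,o,R,d=f['K'],f['o'],f['R'],f['d']
v,u=np.mgrid[:400,:640]
P=((np.stack([u,v,np.ones_like(u)],-1)@np.linalg.inv(K).T*d[...,None])@R.T+o-ob['ee_pos'])@ob['tcp_rot']*1000  # tool frame mm
q=P[(d>0)&(np.abs(P[...,1])<16)&(P[...,2]>-50)&(P[...,2]<90)&(P[...,0]>-60)&(P[...,0]<40)]
# RANSAC: best plane containing tool y nearly (front face), then refine
rng=np.random.default_rng(0);best=(0,)
for _ in range(600):
    a=q[rng.choice(len(q),3,False)];n=np.cross(a[1]-a[0],a[2]-a[0]);L=np.linalg.norm(n)
    if L<1:continue
    n/=L
    if n[0]<0:n=-n
    if n[0]<.7:continue
    k=np.abs((q-a[0])@n)<1.2
    if k.sum()>best[0]:best=(k.sum(),k)
w=q[best[1]];c=w.mean(0);n=np.linalg.svd(w-c)[2][2];n*=np.sign(n[0])
print('N',len(w),'of',len(q),'normal',n.round(3),'tilt',np.degrees(np.arctan2(n[2],n[0])).round(2),'c',c.round(1),'axis x at z=-24:',((n@c-14+24*n[2])/n[0]).round(1),'z range',w[:,2].min(),w[:,2].max())
print(ob['t'],ob['ee_pos'].round(4),ob['ft_force'].round(1))
E
python3 -m crank '[-0.67,0.2,0,0,0.3, -0.67,0.2,0,0,0.3, 0,0,0.5,0,0.3, 0,0,0.8,0,0.3, 0,0,0.6,0,0.3, 0,0,0.22,0,0.3, 0,0,0,0,0.3]' 25; python3 ang.py
```

```text
t: 9.93
ee_pos: [0.6407, -0.0967, 0.1113]
tcp_rot: [[-1.0, -0.004, -0.001], [-0.004, 1.0, 0.0], [0.001, 0.0, -1.0]]
ft_force: [0.2, 0.4, -0.9]
width: 0.486
gripper_force: 61.8
N 3837 of 9495 normal [ 1.    -0.014 -0.001] tilt -0.05 c [13.9 -0.2 -7.4] axis x at z=-24: -0.2 z range -42.455951241187655 60.75532950878925
9.925 [ 0.6407 -0.0967  0.1113] [ 0.2  0.4 -0.9]
```

```bash
python3 -m crank '[0,0,0,0,0.32, 0,0,0,0,0.32, 0.15,0,0,0,0.32, 0.15,0,0,0,0.32, 0.1,0,0,0,0.32, 0,0,0,0,0.32]' 20; python3 ang.py
```

```text
t: 10.72
ee_pos: [0.6222, -0.097, 0.1125]
tcp_rot: [[-1.0, -0.004, 0.004], [-0.004, 1.0, -0.0], [-0.004, -0.0, -1.0]]
ft_force: [7.3, 0.6, 2.2]
width: 0.486
gripper_force: 60.3
N 2757 of 9637 normal [ 0.995 -0.018  0.102] tilt 5.83 c [ 12.   -0.3 -12.5] axis x at z=-24: -0.9 z range -40.81490787739837 46.35371337241695
10.725 [ 0.6222 -0.097   0.1125] [7.3 0.6 2.2]
```

```bash
python3 -m crank '[0.15,0,0,0,0.32, 0.15,0,0,0,0.32, 0.15,0,0,0,0.32, 0.07,0,0,0,0.32, 0,0,0,0,0.32]' 20; python3 ang.py
```

```text
t: 11.4
ee_pos: [0.5962, -0.0971, 0.1123]
tcp_rot: [[-1.0, -0.004, 0.004], [-0.004, 1.0, -0.0], [-0.004, -0.0, -1.0]]
ft_force: [7.6, -0.2, 0.3]
width: 0.483
gripper_force: 60.0
N 1511 of 9007 normal [ 0.683  0.048 -0.729] tilt -46.84 c [  9.3  -0.7 -38. ] axis x at z=-24: 3.7 z range -45.13610002137946 -28.834825825844305
11.4 [ 0.5962 -0.0971  0.1123] [ 7.6 -0.2  0.3]
```

```bash
sed -i 's/if n\[0\]<.7:continue/if n[0]<.75 or n[2]<-.2 or abs(n[1])>.1:continue/; s/^ob=get_obs();snap/import sys\nob=get_obs()\nif len(sys.argv)<2: snap/; s/^if len(sys.argv)<2: snap(.wrist.);/if len(sys.argv)<2: snap("wrist")\n/' ang.py; head -6 ang.py; python3 ang.py x
```

```text
from h import *
import sys
ob=get_obs()
if len(sys.argv)<2: snap('wrist');f=np.load('wrist.npz');K,o,R,d=f['K'],f['o'],f['R'],f['d']
v,u=np.mgrid[:400,:640]
P=((np.stack([u,v,np.ones_like(u)],-1)@np.linalg.inv(K).T*d[...,None])@R.T+o-ob['ee_pos'])@ob['tcp_rot']*1000  # tool frame mmTraceback (most recent call last):
  File "ang.py", line 6, in <module>
    P=((np.stack([u,v,np.ones_like(u)],-1)@np.linalg.inv(K).T*d[...,None])@R.T+o-ob['ee_pos'])@ob['tcp_rot']*1000  # tool frame mm
                                                         ^
NameError: name 'K' is not defined
```

```bash
sed -i "4s/snap('wrist');/snap('wrist')\n/" ang.py; python3 ang.py x
```

```text
N 799 of 9017 normal [ 0.996 -0.033 -0.083] tilt -4.74 c [ 13.8   0.7 -20.8] axis x at z=-24: -0.6 z range -39.87646706135994 44.58579515408812
11.45 [ 0.5962 -0.0971  0.1123] [7.5 0.2 0.5]
```

```bash
sed 's/if n\[0\]<.75 or n\[2\]<-.2 or abs(n\[1\])>.1:continue/n*=-np.sign(n[2])\n    if n[2]>-.7 or abs(n[1])>.1 or a[:,2].max()>0: continue/; s/n\*=np.sign(n\[0\])$/n*=-np.sign(n[2])/; s/^    if n\[0\]<0:n=-n//; s/arctan2(n\[2\],n\[0\])/arctan2(n[0],-n[2])/' ang.py > angt.py; python3 angt.py x
python3 - <<'E'
import cv2
im=cv2.imread('pics/_wrist.png');cv2.imwrite('pics/w5.png',cv2.resize(im[120:340,220:420],None,fx=2.7,fy=2.7))
E
```

```text
N 4214 of 9017 normal [ 0.443  0.005 -0.897] tilt 26.29 c [  4.5   0.1 -40.8] axis x at z=-24: 6.9 z range -46.552240256695626 -33.82381383868025
11.45 [ 0.5962 -0.0971  0.1123] [7.5 0.2 0.5]
```

View pics/w5.png

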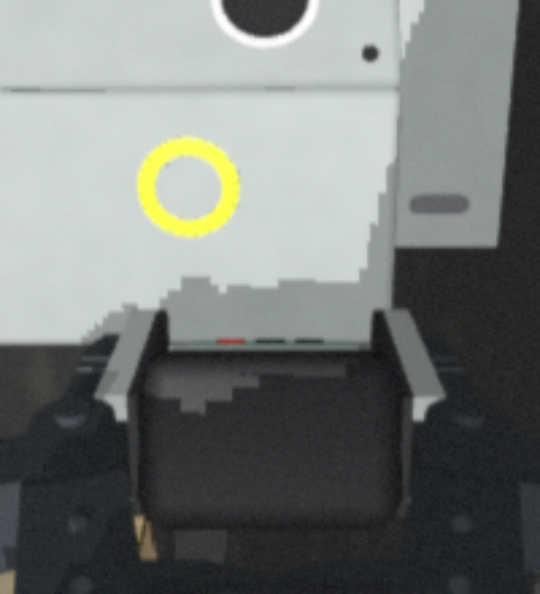

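Top-face fit: gauge tilted 26.3° in the pads. Withdraw, then hover 20 mm off the slope ring and check.

```bash
python3 -m crank '[-0.2,0,0,0,0.3, 0,0,-0.9,0,0.3, 0,0,-0.9,0,0.3, 0,0,-0.5,0,0.3, 0.8,-0.38,0,0,0.3, 0.8,-0.38,0,0,0.3, 0.8,-0.38,0,0,0.3, 0.8,-0.4,0,0,0.3, 0,0,0.7,0,0.3, 0,0,0.5,0,0.3, 0,0,0.3,0,0.3, 0,0,0,0,0.3]' 70; python3 angt.py
python3 - <<'E'
from h import *
im=snap('scene');cv2.imwrite('pics/s2.png',cv2.resize(im[170:320,310:450],None,fx=4,fy=4,interpolation=cv2.INTER_CUBIC))
E
```

```text
t: 12.95
ee_pos: [0.4447, -0.1742, 0.1506]
tcp_rot: [[-1.0, -0.004, -0.002], [-0.004, 1.0, 0.001], [0.002, 0.001, -1.0]]
ft_force: [0.3, 0.5, -0.9]
width: 0.484
gripper_force: 71.4
N 4222 of 5346 normal [ 0.433  0.002 -0.902] tilt 25.64 c [  4.3   0.  -40.8] axis x at z=-24: 7.0 z range -46.70660776993242 -34.15409110945995
12.95 [ 0.4447 -0.1742  0.1506] [ 0.3  0.5 -0.9]
```

View pics/s2.png

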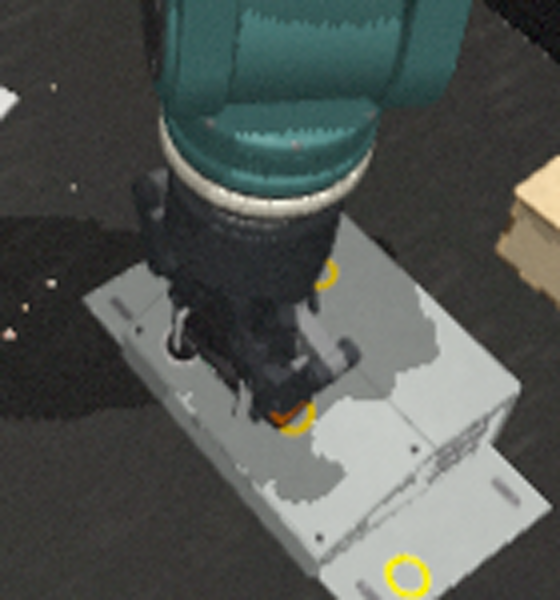

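```bash
cat >> angt.py <<'E'
e=np.array([-n[2],0,n[0]]);k=np.abs((q-c)@n)<1.5;s=(q[k])@e
h,b=np.histogram(s,np.arange(-40,40,1.));print('lateral hist',[(int(x),int(y)) for x,y in zip(b,h) if y>20]);print(np.percentile(s,[.5,99.5]))
E
python3 angt.py x
```

```text
N 4255 of 5344 normal [ 0.429 -0.006 -0.903] tilt 25.42 c [  5.    0.  -39.6] axis x at z=-24: 5.2 z range -45.28538556581867 -32.932953299441664
13.05 [ 0.4455 -0.1746  0.1518] [-0.2  0.  -1.7]
lateral hist [(-25, 122), (-24, 174), (-23, 170), (-22, 184), (-21, 193), (-20, 195), (-19, 193), (-18, 192), (-17, 187), (-16, 195), (-15, 179), (-14, 203), (-13, 178), (-12, 199), (-11, 168), (-10, 212), (-9, 157), (-8, 216), (-7, 149), (-6, 223), (-5, 147), (-4, 226), (-3, 147), (-2, 183), (-1, 114), (0, 30)]
[-24.82777515   0.2143374 ]
```

```bash
cat > foot.py <<'E'
from h import *
v,u=np.mgrid[:400,:640]; out=[]
for _ in range(4):
    ob=get_obs();snap('wrist');f=np.load('wrist.npz');K,o,R,d=f['K'],f['o'],f['R'],f['d']
    P=((np.stack([u,v,np.ones_like(u)],-1)@np.linalg.inv(K).T*d[...,None])@R.T+o-ob['ee_pos'])@ob['tcp_rot']*1000
    q=P[(d>0)&(np.abs(P[...,1])<18)&(P[...,2]>-55)&(P[...,2]<-25)&(P[...,0]>-40)&(P[...,0]<45)]
    n=np.array([.43,0,-.9]);c=np.array([4.5,0,-40.8]);n/=np.linalg.norm(n);w=q
    for tol in(4,2.5,1.5,1.5,1.5):
        w=q[np.abs((q-c)@n)<tol];c=w.mean(0);n=np.linalg.svd(w-c)[2][2];n*=-np.sign(n[2])
    e=np.array([-n[2],0,n[0]]);s=w@e;lo,hi=np.percentile(s,[.5,99.5]);m=(lo+hi)/2
    D=n@c; top=m*e+D*n; foot=top-140*n; out.append([np.degrees(np.arctan2(n[0],-n[2])),hi-lo,*top[[0,2]],*foot[[0,2]]]);print(len(w),np.round(out[-1],2),ob['ee_pos'].round(4),np.degrees(np.arctan2(-ob['tcp_rot'][0,2],-ob['tcp_rot'][2,2])).round(2))
print(np.mean(out,0).round(2))
E
python3 -m crank '[0,0,0,0,0.3]'; python3 foot.py
```

```text
t: 13.18
ee_pos: [0.4457, -0.1747, 0.152]
tcp_rot: [[-1.0, -0.004, 0.001], [-0.004, 1.0, -0.001], [-0.001, -0.001, -1.0]]
ft_force: [-0.4, -0.5, -1.6]
width: 0.483
gripper_force: 71.4
5049 [ 25.97  25.01   4.48 -40.69 -56.83  85.17] [ 0.4457 -0.1747  0.152 ] -0.05
5092 [ 25.93  25.05   4.45 -40.67 -56.78  85.23] [ 0.4457 -0.1747  0.1519] -0.05
5079 [ 25.79  25.02   4.45 -40.68 -56.47  85.37] [ 0.4456 -0.1747  0.1518] -0.04
5075 [ 25.9   24.97   4.5  -40.68 -56.64  85.26] [ 0.4456 -0.1746  0.1517] -0.03
[ 25.9   25.01   4.47 -40.68 -56.68  85.26]
```

```bash
python3 -m crank '[-0.04,0.01,0.13,0,0.3, -0.06,0,0.13,0,0.3, -0.02,0,0.04,0,0.3, 0,0,0,0,0.3, 0,0,0,0,0.3]'; python3 -m crank '[-0.02,0,0.04,0,0.3, -0.02,0,0.04,0,0.3, 0,0,0,0,0.3, 0,0,0,0,0.3]'
```

```text
t: 14.0
ee_pos: [0.4514, -0.174, 0.1364]
tcp_rot: [[-1.0, -0.004, 0.0], [-0.004, 1.0, -0.0], [-0.0, -0.0, -1.0]]
ft_force: [0.3, -0.1, -0.6]
width: 0.482
gripper_force: 71.4
t: 14.5
ee_pos: [0.4534, -0.1741, 0.1324]
tcp_rot: [[-1.0, -0.004, 0.0], [-0.004, 1.0, -0.0], [-0.0, -0.0, -1.0]]
ft_force: [-1.8, -0.3, 2.1]
width: 0.481
gripper_force: 71.4
```

```bash
python3 foot.py; python3 -m crank '[0,0,0,0,0.3, 0,0,0,0,0.3, 0,0,0,0,0.3]'
```

```text
5074 [ 25.86  25.01   4.44 -40.69 -56.63  85.28] [ 0.4534 -0.1741  0.1324] -0.01
5089 [ 26.09  24.98   4.48 -40.66 -57.08  85.08] [ 0.4534 -0.1741  0.1324] -0.01
5078 [ 26.11  24.99   4.47 -40.66 -57.14  85.05] [ 0.4534 -0.1741  0.1324] -0.01
5059 [ 25.97  25.04   4.45 -40.7  -56.87  85.16] [ 0.4534 -0.1741  0.1323] -0.01
[ 26.01  25.01   4.46 -40.68 -56.93  85.14]
t: 15.08
ee_pos: [0.4534, -0.174, 0.1323]
tcp_rot: [[-1.0, -0.004, 0.0], [-0.004, 1.0, -0.0], [-0.0, -0.0, -1.0]]
ft_force: [-0.7, -0.3, 0.8]
width: 0.487
gripper_force: 71.5
```

```bash
cat > force.py <<'E'
from h import *
F=[]
for _ in range(5): F.append(get_obs()['ft_force']); grab_frame('wrist')
print(np.mean(F,0).round(2),np.std(F,0).round(2),get_obs()['t'])
E
python3 force.py
```

```text
[-0.91 -1.12  1.55] [0.51 0.5  0.51] 15.325
```

```bash
python3 -m crank '[-0.014,0,0.028,0,0.3, 0,0,0,0,0.3, 0,0,0,0,0.3, 0,0,0,0,0.3]'; python3 force.py
```

```text
t: 15.82
ee_pos: [0.4541, -0.174, 0.1309]
tcp_rot: [[-1.0, -0.004, -0.0], [-0.004, 1.0, -0.0], [0.0, -0.0, -1.0]]
ft_force: [-0.2, -1.9, 2.1]
width: 0.48
gripper_force: 71.6
[-1.09 -1.58  2.26] [0.48 0.55 0.25] 16.075
```

```bash
python3 -m crank '[0,0,0,0,0.3, 0.05,0,-0.1,0,0.3, 0.15,0,-0.3,0,0.3, 0.3,0,-0.6,0,0.3, 0.35,0.74,0,0,0.3, 0.33,0.74,0,0,0.3, 0,0,0.6,0,0.3, 0,0,0.6,0,0.3, 0,0,0.35,0,0.3, 0,0,0,0,0.3]' 70
```

```text
t: 17.32
ee_pos: [0.3939, -0.0999, 0.1033]
tcp_rot: [[-1.0, -0.004, -0.001], [-0.004, 1.0, 0.001], [0.001, 0.001, -1.0]]
ft_force: [0.4, 0.1, -0.8]
width: 0.486
gripper_force: 71.5
```

```bash
python3 -m crank '[0,0,0.04,0,0.33, -0.2,0,0,0,0.33, -0.2,0,0,0,0.33, -0.2,0,0,0,0.33, -0.2,0,0,0,0.33, -0.15,0,0,0,0.33, -0.15,0,0,0,0.33, 0,0,0,0,0.33]' 20; python3 ang.py; python3 angt.py x|head -1
```

```text
t: 18.32
ee_pos: [0.4498, -0.0998, 0.1012]
tcp_rot: [[-1.0, -0.005, -0.002], [-0.005, 1.0, 0.0], [0.002, 0.0, -1.0]]
ft_force: [-4.3, -0.3, -0.5]
width: 0.485
gripper_force: 71.8
N 3494 of 7940 normal [ 0.998 -0.001  0.07 ] tilt 4.02 c [11.7  0.1 -6.1] axis x at z=-24: -1.1 z range -41.823545699156085 62.20246491646623
18.325 [ 0.4498 -0.0998  0.1012] [-4.3 -0.3 -0.5]
N 3823 of 7939 normal [ 0.075  0.005 -0.997] tilt 4.28 c [  0.5  -0.  -42. ] axis x at z=-24: 53.5 z range -43.81349702441336 -39.75932005614353
```

```bash
python3 -m crank '[-0.07,0,0,0,0.33, -0.07,0,0,0,0.33, 0,0,0,0,0.33, 0,0,0,0,0.33]' 20; python3 ang.py; python3 -m crank '[0.2,0,0,0,0.33, 0,0,-0.2,0,0.33, 0,0,0,0,0.33, 0,0,0,0,0.33]' 70; python3 ang.py;python3 angt.py x|head -1
```

```text
t: 18.88
ee_pos: [0.4564, -0.0998, 0.1014]
tcp_rot: [[-1.0, -0.004, -0.001], [-0.004, 1.0, 0.0], [0.001, 0.0, -1.0]]
ft_force: [-5.8, 0.7, 2.1]
width: 0.484
gripper_force: 71.9
N 3973 of 8419 normal [ 1.    -0.004  0.007] tilt 0.4 c [13.1 -0.  -6.7] axis x at z=-24: -0.8 z range -42.27419364013968 61.93312545933972
18.875 [ 0.4564 -0.0998  0.1014] [-5.8  0.7  2.1]
t: 19.42
ee_pos: [0.4471, -0.1002, 0.1116]
tcp_rot: [[-1.0, -0.004, 0.001], [-0.004, 1.0, -0.0], [-0.001, -0.0, -1.0]]
ft_force: [-0.4, 1.0, -1.6]
width: 0.483
gripper_force: 71.6
N 3950 of 8365 normal [ 1.    -0.     0.012] tilt 0.71 c [13.   0.1 -6.6] axis x at z=-24: -0.8 z range -41.16758078564616 60.33869037068928
19.425 [ 0.4471 -0.1002  0.1116] [-0.4  1.  -1.6]
N 3665 of 8367 normal [ 0.018  0.008 -1.   ] tilt 1.0 c [ -0.3   0.1 -42.3] axis x at z=-24: 245.9 z range -43.79504067459354 -40.61950806823377
```

```bash
python3 -m crank '[0,0,-0.9,0,0.3, 0,0,-0.9,0,0.3, 0,-0.96,0,0,0.3, 0,-0.96,0,0,0.3, 0,-0.96,0,0,0.3, 0,-0.96,0,0,0.3, 0,-0.96,0,0,0.3, 0,0,0,0,0.3, 0,0,0,0,0.3]' 70
python3 - <<'E'
from h import *
ob=get_obs();im=snap('wrist');print(ob['ee_pos'])
f=np.load('wrist.npz');hsv=cv2.cvtColor(im,cv2.COLOR_BGR2HSV);m=cv2.inRange(hsv,(24,90,100),(36,255,255))
k,l,st,c=cv2.connectedComponentsWithStats(cv2.dilate(m,np.ones((3,3))))
for i in range(1,k):
    if 60<st[i,4]<2000:
        uv=np.argwhere((l==i)&(m>0))[:,::-1]
        q=np.array([a for a in (world('wrist',*p) for p in uv) if a is not None]); z=np.median(q[:,2])
        w=np.array([world('wrist',*p,z=.003) for p in uv]);ww=np.array([world('wrist',*p,z=z) for p in uv])
        print(st[i],z.round(4),*[((a.max(0)+a.min(0))*500).round(1)[:2] for a in(q,w,ww)],(np.ptp(ww,0)*1000).round(1))
E
```

```text
t: 20.6
ee_pos: [0.4476, -0.3396, 0.201]
tcp_rot: [[-1.0, -0.004, -0.0], [-0.004, 1.0, 0.001], [0.0, 0.001, -1.0]]
ft_force: [-0.7, 1.1, -1.3]
width: 0.487
gripper_force: 71.8
[ 0.44763521 -0.33962645  0.20100938]
[634 123   6  19  81] 0.0051 [392.5  38.9] [392.6  41.9] [392.5  39.6] [18.5  6.3  0. ]
[358 216  22  21 299] 0.0025 [ 482.  -288.5] [ 514.3 -274. ] [ 514.6 -273.9] [25.4 25.4  0. ]
[451 225  25  25 403] 0.0499 [ 508.5 -173.9] [ 529.6 -147.8] [ 508.5 -174.3] [27.4 26.7  0. ]
[501 286  25  22 346] 0.0695 [ 573.4 -116.8] [621.  -62.8] [ 573.3 -117. ] [25.3 25.4  0. ]
```

```bash
python3 -m crank '[-0.65,0.65,0,0,0.3, -0.64,0.66,0,0,0.3, 0,0,0,0,0.3, 0,0,0.7,0,0.3, 0,0,0.7,0,0.3, 0,0,0.4,0,0.3, 0,0,0.1,0,0.3, 0,0,0,0,0.3, 0,0,0.11,0,0.3, 0,0,0.07,0,0.3, 0,0,0,0,0.3, 0,0,0,0,0.3]' 70; python3 force.py
```

```text
t: 22.15
ee_pos: [0.5123, -0.2745, 0.0977]
tcp_rot: [[-1.0, -0.004, 0.001], [-0.004, 1.0, -0.0], [-0.001, -0.0, -1.0]]
ft_force: [1.3, 0.1, 1.3]
width: 0.48
gripper_force: 72.2
[ 1.15 -0.41  1.6 ] [0.71 0.43 0.44] 22.4
```

```bash
python3 -m crank '[0,0,0.036,0,0.3, 0,0,0,0,0.3, 0,0,0,0,0.3, 0,0,0,0,0.3]'; python3 force.py; python3 ang.py
```

```text
t: 22.9
ee_pos: [0.512, -0.2743, 0.0956]
tcp_rot: [[-1.0, -0.004, 0.0], [-0.004, 1.0, -0.0], [-0.0, -0.0, -1.0]]
ft_force: [0.7, -1.9, 2.3]
width: 0.484
gripper_force: 72.3
[ 1.27 -1.46  2.68] [0.5  0.53 0.54] 23.15
N 3910 of 8359 normal [ 1.    -0.005  0.014] tilt 0.82 c [12.9 -0.1 -6.7] axis x at z=-24: -0.8 z range -41.657227985572305 60.9903957795388
23.15 [ 0.512  -0.2742  0.0956] [ 0.9 -1.1  2.7]
```

```bash
python3 -m crank '[0,0,0,0,0.3, 0,0,-0.1,0,0.3, 0,0,-0.4,0,0.3, 0,0,-0.8,0,0.3, 0,0,-0.8,0,0.3, 0,0,-0.7,-0.5,0.3, 0,0.75,0,0,0.3, 0,1,0,0,0.3, 0,1,0,0,0.3, 0,1,0,0,0.3, 0,1,0,0,0.3, 0,1,0,0,0.3]' 70;  python3 -m crank '[0.1,1,0,0,0.3, 0.1,1,0,0,0.3, 0.1,1,0,0,0.3, 0.11,1,0,0,0.3, 0,1,0,0,0.3, 0,1,0,0,0.3, 0,1,0,0,0.3, 0,0,0,0,0.3, 0,0,0,0,0.3]' 70
```

```text
t: 24.7
ee_pos: [0.4972, 0.0146, 0.2355]
tcp_rot: [[-0.999, -0.048, -0.001], [-0.048, 0.999, 0.0], [0.001, 0.0, -1.0]]
ft_force: [0.0, 0.2, -1.7]
width: 0.483
gripper_force: 72.0
t: 25.82
ee_pos: [0.4604, 0.3611, 0.2352]
tcp_rot: [[-0.999, -0.048, -0.001], [-0.048, 0.999, -0.001], [0.001, -0.001, -1.0]]
ft_force: [-0.2, -0.3, -1.3]
width: 0.484
gripper_force: 71.9
```

```bash
python3 -m crank '[0.01,0.01,0.7,0,0.3, 0,0,0.6,0,0.3, 0,0,0.3,0,0.3, 0,0,0.2,0,0.3, 0,0,0.2,0,0.3, 0,0,0,0,0.3]' 70
```

```text
t: 26.58
ee_pos: [0.4603, 0.3619, 0.1354]
tcp_rot: [[-0.999, -0.048, -0.0], [-0.048, 0.999, -0.0], [0.0, -0.0, -1.0]]
ft_force: [0.5, 0.5, -1.2]
width: 0.485
gripper_force: 72.1
```

No contact going into the pocket. Lowering to the seat.

```bash
python3 -m crank '[0,0,0.15,0,0.3, 0,0,0.15,0,0.3, 0,0,0.1,0,0.3, 0,0,0.04,0,0.3, 0,0,0,0,0.3, 0,0,0,0,0.3]' 70
```

```text
t: 27.32
ee_pos: [0.4605, 0.3621, 0.1138]
tcp_rot: [[-0.999, -0.048, 0.0], [-0.048, 0.999, 0.0], [-0.0, 0.0, -1.0]]
ft_force: [0.3, -0.7, -1.0]
width: 0.483
gripper_force: 72.1
```

```bash
python3 -m crank '[0,0,0.03,0,0.3, 0,0,0.02,0,0.3, 0,0,0,0,0.3, 0,0,0,0,0.3]' 70
```

```text
t: 27.82
ee_pos: [0.4608, 0.3622, 0.1126]
tcp_rot: [[-0.999, -0.048, 0.002], [-0.048, 0.999, 0.001], [-0.002, 0.001, -1.0]]
ft_force: [-3.2, -3.6, 18.7]
width: 0.484
gripper_force: 74.5
```

Seated with 19 N of contact. Release slowly, retreat upward and check.

```bash
python3 -m crank '[0,0,-0.015,0,0.3, 0,0,0,0,0.6, 0,0,0,0,0.8, 0,0,0,0,0.9, 0,0,0,0,0.9, 0,0,-0.4,0,0.9, 0,0,-0.9,0,0.9, 0,0,-0.9,0,0.9, 0,0,-0.6,0,0.9, 0,0,0,0,0.9]' 40
python3 - <<'E'
from h import *
im=snap('wrist');cv2.imwrite('pics/w6.png',cv2.resize(im[100:300,220:420],None,fx=2.7,fy=2.7))
f=np.load('wrist.npz');K,o,R,d=f['K'],f['o'],f['R'],f['d']
v,u=np.mgrid[:400,:640]
P=(np.stack([u,v,np.ones_like(u)],-1)@np.linalg.inv(K).T*d[...,None])@R.T+o
q=P[d>0];w=q[(q[:,2]>.148)&(q[:,2]<.165)&(np.abs(q[:,0]-.464)<.04)&(np.abs(q[:,1]-.36)<.04)]
print(cv2.minAreaRect(w[:,:2].astype(np.float32)*1000),np.median(w[:,2]),np.linalg.svd(w-w.mean(0),full_matrices=False)[2][2])
E
```

```text
t: 29.08
ee_pos: [0.4612, 0.3625, 0.2538]
tcp_rot: [[-0.999, -0.048, 0.003], [-0.048, 0.999, 0.002], [-0.003, 0.002, -1.0]]
ft_force: [-0.0, -0.2, -0.7]
width: 0.901
gripper_force: 0.0
((461.66046142578125, 362.90673828125), (27.69063377380371, 42.11034393310547), 2.4522953033447266) 0.15447196024104395 [-0.07595846 -0.00408818  0.9971026 ]
```

View pics/w6.png

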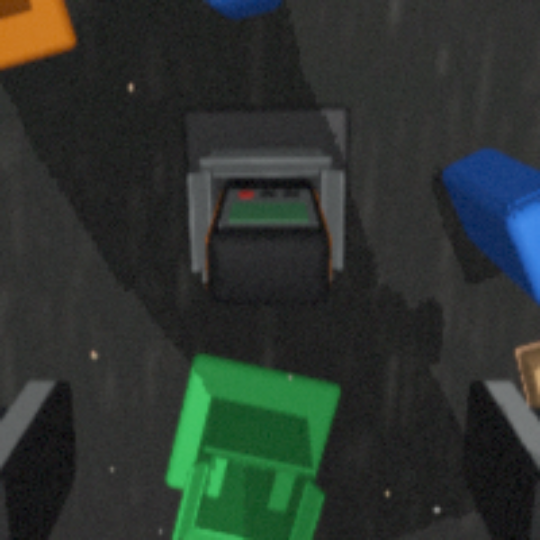

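The gauge stands in its cradle (crop centre about 265,250). Its top height is 0.1545 m, the same as at the start, and it has been released. Handing in.

```bash
python3 -c "from plant import finish_job; print(finish_job())"
```

```text
the job is handed in; nothing more can be done
None
```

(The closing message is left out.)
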